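Find the soft spring on the spring tester

TASK

Two spring plungers look alike, but one has gone soft: set one of them fully down over the pin of the spring tester, press its cap down until it is level with the top of the tester's height post, hold it there for a second without going clearly past, and see how hard it pushes back (a good spring gives about 14 N there, a soft one about 7 N). Then stand the soft plunger upright on the floor of the square steel tray and leave the good one standing upright, out of the tray, on the tester or on the bench. Work gently: never load the tester beyond its 25 N, tip a plunger over, or shift the other things on the bench.

Things in the scene. Friction and masses are not known exactly. Their poses are not given: they have to be found in the camera images.
- spring_a_mid (a point): one of two spring plungers that look alike (one good, one soft): an upright aluminium sleeve, 34 mm outside, 32 mm high, from which a coil spring with a round steel cap (26 mm across, 7 mm thick) sticks out; 56 mm high in all, 0.11 kg. The point is on its axis, half-way up: 28 mm above its foot; z points up the axis. The sleeve has a 13 mm bore, 14 mm deep, in its foot. Grasp it by the sleeve, not by the cap
- spring_a_top (a point): centre of the top face of that plunger's cap; 56 mm above the foot with the spring free. The cap sinks when pressed and comes to its stop (coils bound) after 15 mm; it springs back when let go
- spring_b_mid (a point): one of two spring plungers that look alike (one good, one soft): an upright aluminium sleeve, 34 mm outside, 32 mm high, from which a coil spring with a round steel cap (26 mm across, 7 mm thick) sticks out; 56 mm high in all, 0.11 kg. The point is on its axis, half-way up: 28 mm above its foot; z points up the axis. The sleeve has a 13 mm bore, 14 mm deep, in its foot. Grasp it by the sleeve, not by the cap
- spring_b_top (a point): centre of the top face of that plunger's cap; 56 mm above the foot with the spring free. The cap sinks when pressed and comes to its stop (coils bound) after 15 mm; it springs back when let go
- pin_seat (a point): the spring tester, a grey base 186 x 110 x 14 mm fixed to the bench: this point is the centre of the top of its round load plate (60 mm across, 26 mm above the bench), at the root of the upright guide pin (10 mm thick, 12 mm high, coned at its upper 5 mm) on which a plunger's bore fits. Axes: x towards the height post, z up. The plate sinks 0.1 mm per newton. With a plunger fully on the pin, its foot lies on the plate
- tester: the whole spring tester, fixed to the bench: origin on the bench straight below the pin; x towards the height post. Base 108 mm long before the pin, 78 mm behind it, 110 mm wide
- mark (a point): top face of the tester's height post (71 mm above the bench; its lip stands 45 to 58 mm from the pin's axis, on the plate's +x side, and is 20 mm wide): the marked height to which a cap is pressed. At this height a good spring pushes back with about 14 N, a soft one with about 7 N
- needle (a joint): needle of the tester's round dial (54 mm across, up to 42 mm above the bench, 76 mm from the pin on the side away from the post): 0.06 rad per newton on the load plate, about 0 with an unpressed plunger standing on it; it turns clockwise as the load grows. Ticks every 5 N, 0 to 25 N
- tray_in (a point): reject tray, an open square steel tray 100 x 100 mm outside, 94 mm inside, fixed to the bench: centre of its inner floor (about 3 mm above the bench); its rim is 16 mm above the bench
- hc_lamp_cu: standing glass lamp, 37 mm across, 156 mm high, in the back row; a bystander (origin at the centre of its underside)
- hc_lamp_fe: the other standing glass lamp, 37 mm across, 156 mm high; a bystander (origin at the centre of its underside)
- stapler: stapler, 36 x 135 x 54 mm; a bystander (origin at the centre of its underside)
- tape: roll of tape lying flat, 104 mm across, 25 mm high; a bystander (origin at the centre of its underside)
- note_block: block of paper notes, 76 x 76 x 18 mm; a bystander (origin at the centre of its underside)
- lab_timer: small timer lying flat, 66 x 66 x 20 mm; a bystander (origin at the centre of its underside)
- tweezers: steel tweezers lying flat, 17 x 125 x 10 mm; a bystander (origin at the centre of its underside)
Things that resemble listed ones, but are neither listed nor needed, are in the scene too. What is shaped like the part that bears spring_b_mid but blue or turquoise is not meant.

How it is judged:
By the outcome, as a careful person would: the job done as asked, in the order asked, and still so for the second after the job is handed in, with the robot touching nothing.
It also fails if it takes over 72 s, if anything falls off the work surface, if the arm or the gripper's body presses on something with over 40 N, if the wrist force passes 120 N, or if a joint passes its speed limit or range.

ROBOT

A 7-joint arm with a two-finger parallel gripper is mounted at the origin on the work surface; the furniture and walls round the work are solid. World frame = base frame: x ahead of the robot, y to its left, z up, the work surface at z = 0. Lengths are in m, angles in degrees, forces in N, time in s.
With the tool pointing down it reaches from about 0.4 to 0.9 m from the base axis. Payload 5.5 kg.
Tool frame: the origin (TCP) lies between the finger pads; the fingertips stand 14 mm ahead of it and the grasp point (between the pads) lies 5 mm behind it; z points along the fingers, y is the line along which they close (so a half turn about z gives the same grasp; the last joint's range is limited). The gripper opens to 92 mm and grips with 3 to 60 N. Pads are 19 mm wide; open, the fingers measure 130 mm over their backs; the gripper's body (75 mm by 190 mm) begins 47 mm behind the grasp point.
Start: joints at [-60.722, 28.699, -24.465, 88.831, 12.651, 65.22, -12.049], TCP at [0.159, 0.63, 0.241] pointing down, gripper open.
Joint ranges: [-164.97, 164.97], [-17.58, 116.51], [-87.97, 89.64], [11.32, 138.91], [-80.73, 260.73], [10.89, 115.49], [-147.41, 147.41]. Speed limits (degrees/s): [147.25, 147.25, 180, 180, 180, 180, 180].

INTERFACE

Orientations are given as a 3x3 rotation matrix whose columns are the frame's x, y, z axes.
In Python, from station import * gives the robot as it stands. The module is installed in compiled form; this text tells all that it offers. Calls block until the motion is done:
- movep(position, orientation): joint-space move of the TCP to a pose.
- move_linear(position, vel=0.15, rotation=None, contact_N=None): straight line of the TCP; rotation=None keeps the orientation; vel is the mean speed in m/s. With contact_N (N) it stops when the force on the tool has changed by that much, and returns True; else False.
- set_joints(angles): joint-space move.
- command_gripper(opening, f_grip=None): finger opening in m; f_grip is the grip in N (None keeps the last); returns when the fingers have stopped.
- sleep(seconds).
- inverse_kinematics(position, orientation): joint angles nearest the present ones, or None.
- state(): the state.
- camera(name): name is "scene" or "side" or "wrist"; returns (picture, depth): 384x512x3 uint8, red, green, blue; 384x512 float32, m along the optical axis (not along the pixel's ray), 0 where there is no reading.
- get_calibration(name): a dict with "intrinsics" (3x3 intrinsics, pixels), "k1" (the pictures are not rectified: a ray, as slopes to the right and down, at radius r is drawn at 1 + k1 r^2 times it, then the intrinsics apply), "origin" and "orientation" of the camera in the world; the wrist camera has in their place "mount" (4x4, takes a point from camera to tool coordinates, whose origin is the TCP and whose axes are the flange's). Camera axes: x right, y up, looking along -z (the intrinsics and any distortion apply to the point x, -y, -z); pixel columns grow to the right and rows downward; lengths in m; the calibration is good to about 2 mm. A picture is of the moment at which its call begins: read the wrist's pose just before it. get_calibration takes no time and is no camera call.
A pose or a line that the arm cannot do raises PlanningError and nothing moves.
- sign_off(): hands the job in; it is judged then, once.
The state is a dict: "clock": time; "joint_positions": joint angles; "joint_vel": joint speeds; "joint_efforts": joint torques, N m; "tool_pos": TCP position; "tool_rot": TCP orientation; "force": force on the tool from outside, world axes, zero at the start; "wrist_torque": the same for the moment, N m; "width": finger opening in m; "gripper_force": force on a finger pad.
Only numpy, scipy, OpenCV 4.12 (cv2) and the standard library are available. Lean on these libraries where they do the work, as an engineer would, in place of code of your own. Each camera call takes 0.05 s, during which the arm holds its last target. There are 200 camera calls.

## Working session

There is one attempt and no reset: what is moved stays moved. The work goes in short steps, each a Python script; the robot and the scene stay as the last script left them, time stands still between calls to the robot, and variables do not carry over. Pictures are saved under pics/ and viewed, at most 10 in all, crops included, and the job is handed in when it is done.

```bash
mkdir -p pics
cat > h.py <<'E'
from station import *
import numpy as np, cv2
def save(name,fn):
    p,d=camera(name); cv2.imwrite('pics/'+fn+'.png',p[:,:,::-1]); np.save('pics/'+fn+'.npy',d); return p,d
def pose(name,s=None):
    c=get_calibration(name)
    if 'origin' in c: return c,np.array(c['origin']),np.array(c['orientation'])
    s=s or state(); M=np.array(c['mount']); R=np.array(s['tool_rot'])
    return c,np.array(s['tool_pos'])+R@M[:3,3],R@M[:3,:3]
def ray(name,u,v,s=None):
    c,o,R=pose(name,s); K=np.array(c['intrinsics'])
    xd=np.array([(u-K[0,2])/K[0,0],(v-K[1,2])/K[1,1]]); x=xd.copy()
    for _ in range(20): x=xd/(1+c['k1']*(x@x))
    return o,R@np.array([x[0],-x[1],-1.])
def onz(name,u,v,z,s=None):
    o,d=ray(name,u,v,s); return o+d*(z-o[2])/d[2]
def atd(name,u,v,dep,s=None):
    o,d=ray(name,u,v,s); return o+d*dep
E
python3 - <<'E'
from h import *
s=state(); print(s)
ims=[]
for n in('scene','side','wrist'):
    p,d=save(n,n+'0'); print(n,get_calibration(n))
E
```

```text
{'clock': 0.0, 'joint_positions': array([-60.72355153,  28.75315619, -24.45100069,  88.89241108,
        12.6497597 ,  65.21933532, -12.04824089]), 'joint_vel': array([-0.02269636, -0.09012967, -0.04367395, -0.08486388, -0.05537601,
       -0.10939526, -0.03656855]), 'joint_efforts': array([ 6.52196650e-04, -5.66604531e+01, -5.81602156e+00, -2.79120630e+01,
       -6.87458273e-02,  3.07815510e-02,  1.69335440e-04]), 'tool_pos': array([0.15930234, 0.6294736 , 0.23967503]), 'tool_rot': array([[-9.69469516e-01,  2.45211270e-01, -5.39160861e-04],
       [ 2.45211855e-01,  9.69467699e-01, -1.87810460e-03],
       [ 6.21666240e-05, -1.95297379e-03, -9.99998091e-01]]), 'force': array([ 1.56986865e+00, -6.47209203e-01,  1.38094753e-03]), 'wrist_torque': array([ 0.02524033, -0.06935807,  0.02339669]), 'gripper_force': 0.0, 'width': 0.09204187887500055}
scene {'intrinsics': array([[439.40492119,   0.        , 259.24828509],
       [  0.        , 439.40492119, 183.63363083],
       [  0.        ,   0.        ,   1.        ]]), 'k1': -0.08988668220576806, 'origin': array([-0.19609434, -0.5867229
[... 455 characters left out ...]
array([[ 0.89148639,  0.28928675, -0.34866199],
       [-0.45302875,  0.57621686, -0.68024928],
       [ 0.00411781,  0.76438688,  0.64474471]])}
wrist {'intrinsics': array([[269.97890559,   0.        , 255.29045404],
       [  0.        , 269.97890559, 188.92544153],
       [  0.        ,   0.        ,   1.        ]]), 'k1': -0.06130728401052494, 'mount': array([[-1.36375459e-04,  9.56220756e-01,  2.92646284e-01,
         7.92123249e-02],
       [ 9.99999859e-01,  2.80351217e-04, -4.50038906e-04,
         1.71734909e-05],
       [-5.12380285e-04,  2.92646182e-01, -9.56220660e-01,
        -1.43268147e-01],
       [ 0.00000000e+00,  0.00000000e+00,  0.00000000e+00,
         1.00000000e+00]])}
```

View pics/scene0.png

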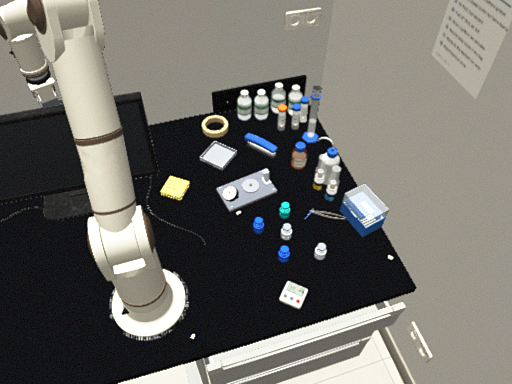

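View pics/side0.png

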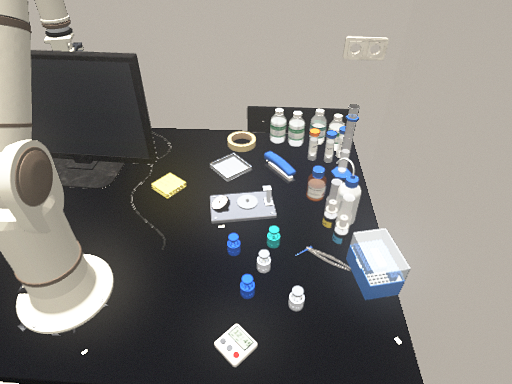

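The scene view shows the silver plungers at (286,231) and (320,251), with the coloured look-alikes near them. The tester plate is at (251,185), its post at (266,177), its dial at (230,193), and the tray at (218,155). In the side view the plungers are at (264,261) and (297,298), and the plate is at (247,202).

Run:
```python
from h import *
for n,pts in (('scene',[('a',286,227,.056),('b',320,246,.056),('plate',251,185,.026),('dial',230,193,.042),('post',266,172,.071),('tray',218,155,.003),('timer',293,294,.02),('cyan',285,206,.056),('blue',259,221,.056),('blue2',284,250,.056)]),('side',[('a',264,254,.056),('b',297,291,.056),('plate',247,202,.026),('dial',220,203,.042),('post',267,187,.071),('tray',231,166,.003),('timer',236,344,.02)])):
    d=np.load(f'pics/{n}0.npy')
    for k,u,v,z in pts: print(n,k,onz(n,u,v,z).round(3),atd(n,u,v,d[v,u]).round(3))
I=[cv2.resize(cv2.imread('pics/side0.png')[175:315,180:340],None,fx=4,fy=4,interpolation=2)]
cv2.imwrite('pics/c1.png',I[0])
```

```text
scene a [ 0.442 -0.148  0.056] [ 0.442 -0.147  0.055]
scene b [ 0.459 -0.269  0.056] [ 0.456 -0.27   0.06 ]
scene plate [0.509 0.065 0.026] [0.508 0.063 0.029]
scene dial [0.426 0.084 0.042] [0.431 0.089 0.034]
scene post [0.559 0.042 0.071] [0.561 0.042 0.069]
scene tray [0.545 0.266 0.003] [0.545 0.266 0.003]
scene timer [ 0.296 -0.3    0.02 ] [ 0.296 -0.299  0.019]
scene cyan [ 0.502 -0.093  0.056] [ 0.503 -0.092  0.055]
scene blue [ 0.401 -0.07   0.056] [ 0.403 -0.069  0.053]
scene blue2 [ 0.374 -0.197  0.056] [ 0.372 -0.198  0.058]
side a [ 0.447 -0.15   0.056] [ 0.448 -0.149  0.054]
side b [ 0.462 -0.273  0.056] [ 0.462 -0.273  0.055]
side plate [0.507 0.063 0.026] [0.507 0.064 0.025]
side dial [0.429 0.077 0.042] [0.433 0.086 0.033]
side post [0.564 0.05  0.071] [0.565 0.051 0.07 ]
side tray [0.55  0.271 0.003] [0.549 0.27  0.004]
side timer [ 0.3   -0.304  0.02 ] [ 0.301 -0.303  0.017]
```

Run:
```python
from h import *
d=np.load('pics/side0.npy')
for u,v in((135,60),(145,100),(150,155),(55,60),(90,160),(62,40),(278,140),(375,260)): print(u,v,atd('side',u,v,d[v,u]).round(3))
y=np.array([np.cos(np.radians(75)),np.sin(np.radians(75)),0]); z=np.array([0,0,-1.]);R=np.c_[np.cross(y,z),y,z]
np.save('R.npy',R)
for p in((.508,.064,.27),(.444,-.149,.2),(.46,-.271,.2),(.444,-.149,.02),(.46,-.271,.02),(.547,.268,.03)):
    q=inverse_kinematics(np.array(p),R); print(p,None if q is None else np.round(q))
```

```text
135 60 [0.315 0.32  0.387]
145 100 [0.322 0.326 0.271]
150 155 [0.301 0.309 0.102]
55 60 [0.13  0.422 0.385]
90 160 [0.133 0.414 0.07 ]
62 40 [0.161 0.579 0.387]
278 140 [0.76  0.32  0.018]
375 260 [ 0.638 -0.308  0.101]
(0.508, 0.064, 0.27) [ -8.  11.  -2. 107.   1.  62.  64.]
(0.444, -0.149, 0.2) [ -4.  12.  22. 118.  -5.  52.  96.]
(0.46, -0.271, 0.2) [ -3.  21.  38. 110. -16.  55. 117.]
(0.444, -0.149, 0.02) [ 14.  30.   1. 123.  -1.  28.  92.]
(0.46, -0.271, 0.02) [ 18.  34.  12. 114. -13.  33. 114.]
(0.547, 0.268, 0.03) [-16.  39. -16. 102.  16.  41.  34.]
```

View pics/wrist0.png

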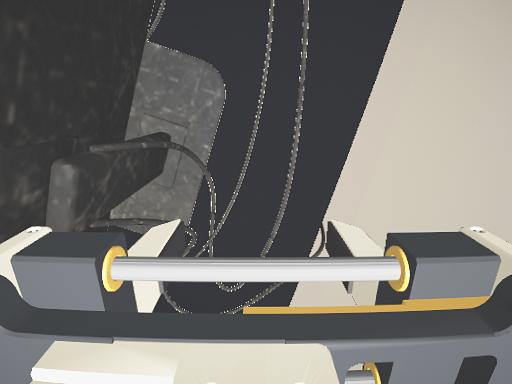

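The wrist view shows the monitor stand at upper left and the wall at right. The gripper starts behind the monitor, whose top is at z≈0.40, so I'll rise first and then swing round.

Run:
```python
from h import *
d=np.load('pics/side0.npy')
for u,v in((132,56),(60,53),(35,53)): print(atd('side',u,v,d[v,u]).round(3))
R=np.load('R.npy'); s=state()
move_linear(s['tool_pos']+[0,0,.29],vel=.3)
move_linear(np.array([.45,.42,.5]),vel=.35,rotation=R)
print(state()['clock'],state()['joint_positions'].round())
movep(np.array([.53,.07,.27]),R)
sleep(.2)
s=state(); print(s['clock'],s['tool_pos'],s['joint_positions'].round(1),s['force']); np.save('pics/w1s.npy',s,allow_pickle=True)
save('wrist','w1')
```

```text
[0.309 0.314 0.4  ]
[0.147 0.418 0.402]
[0.089 0.453 0.401]
2.4417 [-33.  17. -17.  71.   5.  93.  26.]
4.2167 [0.53035688 0.0711923  0.27046849] [ -4.8  13.6  -6.6 104.    1.7  62.4  63. ] [ 0.16616386 -0.22250399  0.09583023]
```

View pics/w1.png

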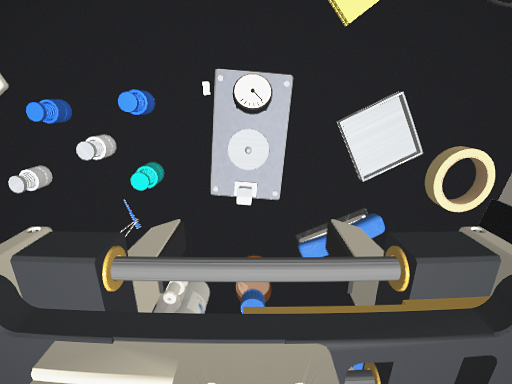

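The wrist view shows the plate and pin at (249,150), the dial at (252,91) and the post at (244,190). The tray corners are (337,124), (402,92), (422,150) and (362,181). The plunger caps are at about (86,149) and (16,181).

Run:
```python
from h import *
s=np.load('pics/w1s.npy',allow_pickle=True).item()
f=lambda u,v,z:onz('wrist',u,v,z,s).round(4)
print('plate',f(249,150,.026),'pin',f(248,150,.036),'dial',f(252.5,91,.035),'post',f(244,186,.071))
base=[f(u,v,.014) for u,v in((219,69),(293,75),(280,199),(212,193))]; print('base',base)
print('tray',[f(u,v,.016) for u,v in((337,124),(402,92),(422,150),(362,181))])
g=cv2.cvtColor(cv2.imread('pics/w1.png'),cv2.COLOR_BGR2GRAY)
c=cv2.HoughCircles(cv2.medianBlur(g[115:180,215:285],3),cv2.HOUGH_GRADIENT,1,50,param1=100,param2=12,minRadius=17,maxRadius=26); print(c)
if c is not None: print('hough plate',f(c[0,0,0]+215,c[0,0,1]+115,.026))
print('a',f(86,149,.056),'b',f(16,181,.056))
# go above plunger a
R=np.load('R.npy'); 
movep(np.array([.475,-.150,.16]),R); sleep(.2)
s=state(); print(s['clock'],s['tool_pos'],s['joint_positions'].round(1)); np.save('pics/w2s.npy',s,allow_pickle=True); save('wrist','w2')
```

```text
plate [0.5098 0.0677 0.026 ] pin [0.508  0.0669 0.036 ] dial [0.4335 0.0935 0.035 ] post [0.5476 0.0515 0.071 ]
base [array([0.3923, 0.0565, 0.014 ]), array([0.4261, 0.1534, 0.014 ]), array([0.5983, 0.0936, 0.014 ]), array([ 0.5614, -0.0065,  0.014 ])]
tray [array([0.5072, 0.2002, 0.016 ]), array([0.486 , 0.2996, 0.016 ]), array([0.5772, 0.3204, 0.016 ]), array([0.6018, 0.2229, 0.016 ])]
[[[32.5 34.5 20.2]]]
hough plate [0.5085 0.0658 0.026 ]
a [ 0.4457 -0.1441  0.056 ] b [ 0.4589 -0.2683  0.056 ]
5.4583 [ 0.47621634 -0.14855053  0.16064677] [ 13.3  17.4   1.1 115.2  -0.5  47.3  89.9]
```

View pics/w2.png

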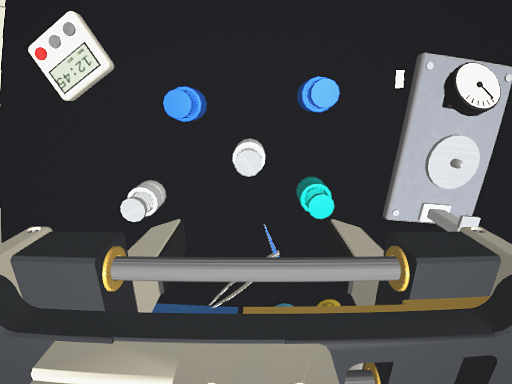

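Plunger a is at about (249,157) with its cap near (248,163). Tester yaw from the base edges is about −19.7°.

```bash
cat >> h.py <<'E'
def Ry(a):
    a=np.radians(a); y=np.array([np.cos(a),np.sin(a),0]); z=np.array([0,0,-1.]); return np.c_[np.cross(y,z),y,z]
def circ(img,u0,u1,v0,v1,r0,r1,p2=12):
    g=cv2.medianBlur(cv2.cvtColor(img[v0:v1,u0:u1],cv2.COLOR_RGB2GRAY),3)
    c=cv2.HoughCircles(g,cv2.HOUGH_GRADIENT,1,100,param1=100,param2=p2,minRadius=r0,maxRadius=r1)
    return None if c is None else c[0,0]+[u0,v0,0]
E
python3 - <<'E'
from h import *
s=np.load('pics/w2s.npy',allow_pickle=True).item(); p=cv2.imread('pics/w2.png')[:,:,::-1].copy(); d=np.load('pics/w2.npy')
c=circ(p,222,278,128,190,10,20); print('cap',c, 'depth z',atd('wrist',248,162,d[162,248],s).round(4))
if c is not None: print(onz('wrist',c[0],c[1],.056,s).round(4))
# points on the cap/sleeve from depth
V,U=np.mgrid[130:185,225:275]; P=np.array([atd('wrist',u,v,d[v,u],s) for u,v in zip(U.ravel(),V.ravel())])
for lo,hi in((.053,.06),(.012,.035)):
    q=P[(P[:,2]>lo)&(P[:,2]<hi)]; print(len(q),q.mean(0).round(4),q.min(0).round(4),q.max(0).round(4))
x=cv2.resize(p[60:200,100:360,::-1],None,fx=3,fy=3,interpolation=2); cv2.imwrite('pics/c2.png',x)
E
```

```text
cap [247.5        161.5         13.80000019] depth z [ 0.4462 -0.1475  0.0551]
[ 0.4455 -0.1477  0.056 ]
570 [ 0.4463 -0.1473  0.055 ] [ 0.4337 -0.1601  0.0531] [ 0.4591 -0.1345  0.0572]
297 [ 0.4393 -0.1439  0.0271] [ 0.4306 -0.164   0.012 ] [ 0.4609 -0.1305  0.0349]
```

Run:
```python
from h import *
R=Ry(71); a=np.array([.446,-.1475])
command_gripper(.06)
movep(np.array([*a,.10]),R)
print(move_linear(np.array([*a,.020]),vel=.1,contact_N=8))
s=state(); print(s['tool_pos'],s['force'])
command_gripper(.02,20)
s=state(); print(s['width'],s['gripper_force'],s['clock'],s['tool_pos'])
move_linear(np.array([*a,.15]),vel=.2)
move_linear(np.array([.5385,.065,.15]),vel=.25); sleep(.2)
s=state(); print(s['clock'],s['tool_pos'],s['width'],s['force']); np.save('pics/w3s.npy',s,allow_pickle=True)
p,d=save('wrist','w3')
c=circ(p,210,290,115,200,20,34); print(c)
if c is not None: print(onz('wrist',c[0],c[1],.026,s).round(4))
```

```text
False
[ 0.44661421 -0.14770193  0.02050932] [-0.15253142  0.06447274  0.00068212]
0.03289396776213107 20.000152979046106 8.1 [ 0.44618683 -0.1475576   0.02024732]
10.175 [0.53821074 0.06330951 0.15002862] 0.033061097292477186 [ 0.39773317  0.43524374 -0.98917987]
[249.5        158.5         28.79999924]
[0.5087 0.0675 0.026 ]
```

View pics/w3.png

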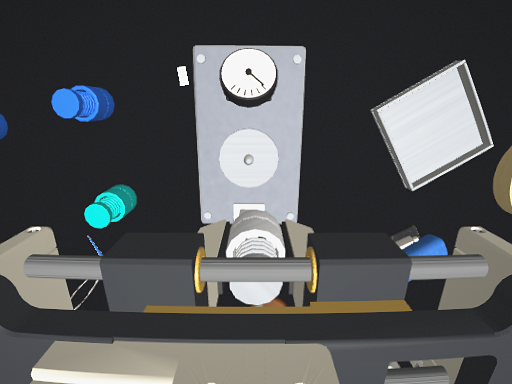

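The plunger is held upright at (257,255), and the pin is at (249,159) in the middle of the plate.

```bash
cat >> h.py <<'E'
def settle(t,vel=.05,n=3):
    t=np.array(t,float); cmd=t.copy()
    for _ in range(n):
        move_linear(cmd,vel=vel); sleep(.15); e=t-state()['tool_pos']
        if np.abs(e).max()<.0004: break
        cmd=cmd+e
    return cmd
E
python3 - <<'E'
from h import *
s=np.load('pics/w3s.npy',allow_pickle=True).item()
print(onz('wrist',249,159.5,.037,s).round(4))
P=onz('wrist',249.3,158.7,.026,s)[:2]; print(P, state()['tool_pos'])
move_linear(np.array([*P,.075]),vel=.15)
cmd=settle([*P,.064]); print(cmd,state()['tool_pos'],state()['clock'])
f0=state()['force']
hit=move_linear(np.array([cmd[0],cmd[1],cmd[2]-.018]),vel=.03,contact_N=5)
s=state(); print(hit,s['tool_pos'],s['force']-f0,s['wrist_torque'],s['clock'])
E
```

```text
[0.5076 0.0676 0.037 ]
[0.50878784 0.06724916] [0.53832582 0.06362734 0.15012019]
[0.50878784 0.06724916 0.064     ] [0.50897837 0.06727502 0.06416049] 11.4333
True [0.50837437 0.06718763 0.04562565] [-0.16484922 -0.28498744  7.81014516] [-0.04921665  0.17234103 -0.05546149] 12.0583
```

Seated: it stopped at z 0.0456 against the expected 0.046. Next I'll release, close the fingers and press the cap.

Run:
```python
from h import *
P=state()['tool_pos'].copy()
command_gripper(.058)
move_linear(np.array([P[0],P[1],.125]),vel=.15)
command_gripper(0.0,20)
save('side','s4')
xy=np.array([.5084,.0672])
move_linear(np.array([*xy,.102]),vel=.1); sleep(.3)
s=state(); f0=s['force']; print(s['tool_pos'],s['width'],f0,s['clock'])
for z in (.098,.096,.094,.092,.090,.088):
    move_linear(np.array([*xy,z]),vel=.03); sleep(.1)
    s=state(); print(z,s['tool_pos'].round(4),(s['force']-f0).round(2))
print(s['clock'])
I=cv2.imread('pics/side0.png'); J=cv2.imread('pics/s4.png')
cv2.imwrite('pics/c4.png',cv2.resize(J[160:250,190:310],None,fx=6,fy=6,interpolation=2))
```

```text
[0.50877747 0.06724724 0.1024819 ] 0.000623416761403424 [ 0.66123404 -0.51205711  0.75359399] 15.125
0.098 [0.5083 0.0672 0.0979] [-0.95  0.61 -0.74]
0.096 [0.5084 0.0672 0.096 ] [-0.46  0.28 -1.18]
0.094 [0.5085 0.0672 0.0941] [-0.55 -0.77  0.67]
0.092 [0.5085 0.0672 0.0921] [-0.26  1.16  1.87]
0.09 [0.5085 0.0672 0.0901] [-0.7  -0.1   2.53]
0.088 [0.5085 0.0672 0.0882] [-0.72  0.26  5.12]
17.2583
```

View pics/c4.png

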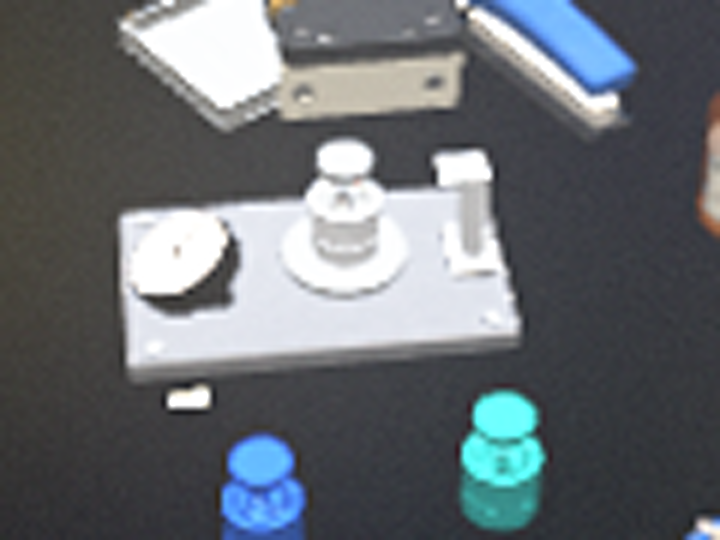

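The crop shows the plunger standing upright on the plate at (345,205). Contact came at the expected height. I'll press on to the mark, hold, and read the force and dial.

Run:
```python
from h import *
xy=[.5084,.0672]
move_linear(np.array([*xy,.0865]),vel=.02)
move_linear(np.array([*xy,.0851]),vel=.01)
z=state()['tool_pos'][2]
if z>.0853: move_linear(np.array([*xy,.0851-(z-.0850)]),vel=.01)
F=[];Z=[]
for i in range(16):
    s=state(); F.append(s['force'][2]); Z.append(s['tool_pos'][2]); sleep(.1)
p,d=save('wrist','w5'); save('side','s5'); s=state()
print(np.mean(F),np.std(F),np.round(Z,4),s['clock'])
move_linear(np.array([*xy,.125]),vel=.12); sleep(.3)
print(state()['force'],state()['clock'])
q,_=save('wrist','w6')
A=[cv2.resize(i[:150,180:330,::-1],None,fx=2.6,fy=2.6,interpolation=2) for i in(p,q)]
cv2.imwrite('pics/c5.png',np.hstack(A))
```

```text
7.111889989408857 0.2730198929379059 [0.085  0.085  0.0851 0.0851 0.0851 0.0851 0.0851 0.0851 0.0851 0.0851
 0.0851 0.0851 0.0851 0.0851 0.0851 0.0851] 19.75
[-0.4613419   0.33961978  0.81362512] 20.5333
```

View pics/c5.png

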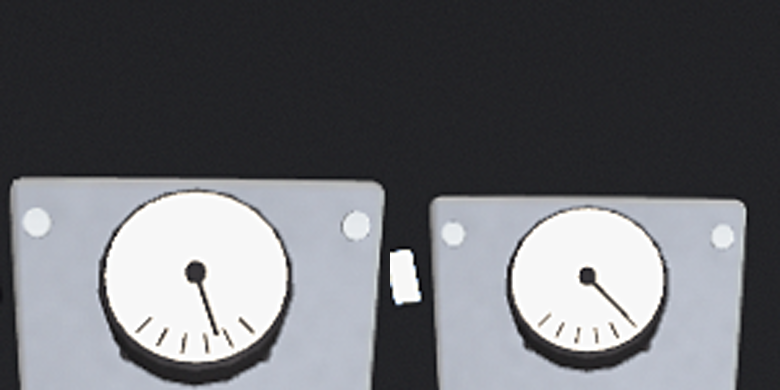

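The needle on the left (pressed) is just short of midway between the 5 and 10 N ticks, and the wrist reads about 7 N. So plunger a is the soft one, and it goes to the tray.

Run:
```python
from h import *
xy=[.5084,.0672]; T=[.546,.264]
command_gripper(.06)
print(move_linear(np.array([*xy,.047]),vel=.08,contact_N=8))
command_gripper(.02,20); print(state()['width'],state()['tool_pos'])
move_linear(np.array([*xy,.075]),vel=.06)
move_linear(np.array([*xy,.13]),vel=.2)
move_linear(np.array([*T,.11]),vel=.2)
c=settle([*T,.045],vel=.1,n=2)
hit=move_linear(np.array([c[0],c[1],c[2]-.0235]),vel=.03,contact_N=3)
s=state(); print(hit,s['tool_pos'],s['force'],s['width'],s['clock'])
command_gripper(.044); 
print(state()['width'])
move_linear(np.array([*T,.13]),vel=.1)
command_gripper(.06)
move_linear(np.array([.56,.08,.25]),vel=.3); sleep(.2)
save('side','s7'); p,d=save('wrist','w7')
a=cv2.imread('pics/s7.png'); cv2.imwrite('pics/c7.png',np.hstack([cv2.resize(a[120:330,150:350],(400,420),interpolation=2),cv2.resize(p[30:240,300:500,::-1],(400,420),interpolation=2)]))
print(state()['clock'])
```

```text
False
0.032485658967847726 [0.50853846 0.0672068  0.04713608]
True [0.54557351 0.26375477 0.02412499] [-0.51727603 -0.08577836  4.59383093] 0.03248074200435803 27.5083
0.04423658280756321
30.875
```

View pics/c7.png

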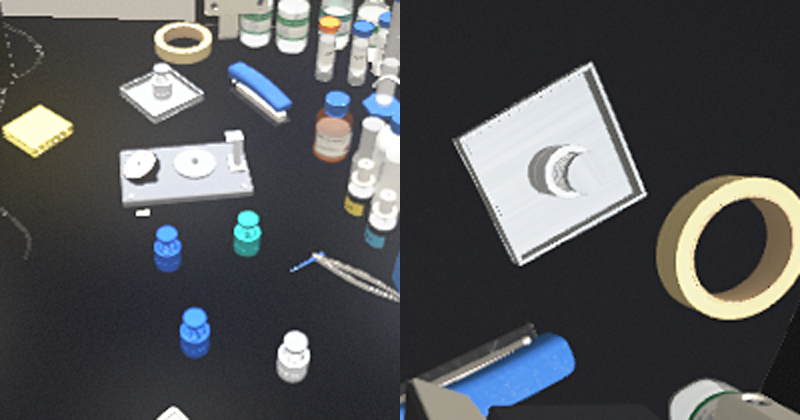

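The soft plunger stands upright in the tray, at (162,80) on the left and (560,170) on the right. The good one stands untouched on the bench at (293,355), and everything else is where it was.

```bash
python3 -c "
from station import *
print(sign_off())"
```

```text
the job is handed in; nothing more can be done
None
```

The job is handed in: the plunger I tested pushed back with about 7 N at the mark, so it is the soft one and now stands upright in the tray; the other stands untouched on the bench and was not tested itself.

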